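# Set out the condiment stack on the noodle bar

### The arm

A 6-joint arm with a two-finger parallel gripper is mounted at the origin on the work surface. World frame = base frame: x ahead of the robot, y to its left, z up, the work surface at z = 0. Lengths are in mm, angles in degrees, forces in N, time in s.
With the tool pointing down it reaches from about 300 to 850 mm from the base axis. Payload 4.2 kg.
Tool frame: the origin (TCP) lies between the finger pads; the fingertips stand 22 mm ahead of it and the grasp point (between the pads) lies 3 mm ahead of it; z points along the fingers, y is the direction in which the jaws open and shut (so a half turn about z gives the same grasp; the last joint's range is limited). The gripper opens to 91 mm and grips with 3 to 60 N. Pads are 32 mm wide; open, the fingers measure 118 mm over their backs; the gripper's body (76 mm by 178 mm) begins 60 mm behind the grasp point.
Start: joints at [-66.062, 18.312, 89.639, -0, 72.044, -1.146], TCP at [243.774, -520.783, 235.976] pointing down, gripper open.
Joint ranges: [-177.97, 177.97], [-48.28, 115.42], [12.27, 149.76], [-77.06, 257.06], [2.81, 150.46], [-146.56, 146.56]. Speed limits (degrees/s): [147.25, 147.25, 180, 180, 180, 180].

### API

Orientations are given as [roll, pitch, yaw] about the fixed x, y, z axes, in that order (R = Rz(yaw) Ry(pitch) Rx(roll)).
In Python, from workcell import * gives the robot as it stands.
- The arm moves only by the shell command python3 -m jog 'ROWS' [OPENING] [FORCE]. ROWS is text: rows parted by semicolons, each of 6 numbers parted by spaces: the shift along the tool's x, y, z in units of 0.5 m (1.0 is 0.5 m), then the turn, a rotation vector about the tool's x, y, z in units of pi/2 rad (1.0 is pi/2 rad). A call has 1 to 20 rows; each row is the pose to reach, as a shift and turn from the pose measured when the call began, along the tool's axes at that moment; what a row does not reach only later rows make up. A row lasts 1/12 s, in which the tool goes at most 41.7 mm and 7.16 degrees, less where a joint would pass 70% of its speed; a pose out of reach is approached as far as the arm can. A call with a number of a shift or a turn outside -1 to 1 is refused whole. A call with a gripper value outside its range is refused whole. OPENING is the opening, from -1 (shut) to 1 (fully open), set as the call begins (- or left out, the last holds). The fingers move at their own pace and stop on an object; FORCE is the grip in N (left out, the last holds). Time passes only in rows, so rows that repeat a pose let the fingers close. It gives the time, the measured TCP pose, the force and the opening at its end, in the units of the state.
- state(): the state, without advancing time (a new reading comes with each control period).
- grab_frame(name): name is "side" or "top" or "wrist"; returns the picture (384x512x3 uint8, red, green, blue); there is no depth.
- calibration(name): a dict with "mtx" (3x3 intrinsics, pixels), "rvec" (rotation vector, rad) and "tvec" (3), from world to camera coordinates, as OpenCV has them. Camera axes: x right, y down, z forward; pixel columns grow to the right and rows downward; lengths in mm; the calibration is good to about 2 mm. The wrist camera is an equidistant fisheye: a pixel r from the principal point sees the ray r / f radians off the axis. A picture is of the moment at which its call begins: read the wrist's pose just before it. calibration takes no time and is no camera call; for the wrist camera it gives the pose at the moment of the call.
- job_done(): hands the job in, once; it reports no verdict.
Trained networks look in the newest picture that a camera, given by its name, has taken for a name from the list of things; names that differ only in an ending like _2 or _b are one class to them, and where a whole thing is asked for, a point or a joint stands for the part that bears it (a point fixed in the world has none). Each returns a list of dicts, best first, with "confidence" (0 to 1); they miss things now and then, are a little off and sometimes report something else, mostly with a low value. They report only what shows in the picture. A call takes as long as a camera call. They do not tell look-alikes from the thing itself.
- spot_in(query, camera): "rect" ([left, top, right, bottom] in pixels, round what is visible of it).
- tip_of(query, camera): "location" ([column, row] in pixels: a listed point, or the origin of a listed thing).
The state is a dict: "time_s": time; "qpos": joint angles; "qvel": joint speeds; "effort": joint torques, N m; "ee_pos": TCP position; "ee_rot": TCP orientation; "force": force on the tool from outside, world axes, zero at the start; "torque": the same for the moment, N m; "gripper_width": finger opening in mm.
Only numpy, scipy, OpenCV 4.12 (cv2) and the standard library are available. Lean on these libraries where they do the work, as an engineer would, in place of code of your own. Each camera call takes 0.05 s, during which the arm holds its last target. There are 200 camera calls.

### The job

The refills for the noodle bar came stacked up. Take the stack apart and set each pot and tub down upright on the black riser with the tray of its own lid's colour, flat on the tray's floor inside the rim, the tubs lengthwise in their trays. Do not drop or tip them, and leave the oil bottle and the salt shaker standing where they are.

Things in the scene. Friction and masses are not known exactly. Their poses are not given: they have to be found in the camera images.
- red_pot: Closed round white pot with a flat red lid, rigid: diameter 50 mm, total height 45 mm (the lid is the top 9 mm, 0.8 mm smaller in radius), 0.14-0.25 kg. At the start it stands on the yellow-lidded tub, near one end of it, 40 mm from the tub's middle; the green pot is at the other end. Origin: centre of its underside; z up.
- green_pot: Closed round white pot with a flat green lid, rigid: diameter 50 mm, total height 45 mm (the lid is the top 9 mm, 0.8 mm smaller in radius), 0.14-0.25 kg. At the start it stands on the yellow-lidded tub, near one end of it, 40 mm from the tub's middle; the red pot is at the other end. Origin: centre of its underside; z up.
- yellow_tub: Closed white marbled rectangular tub with a flat yellow lid, rigid: 140 mm long (its own x) by 58 mm wide (its own y) by 45 mm high (the lid is the top 10 mm, 1.5 mm in from the sides). At the start it is the middle layer of the stack, lying lengthwise on the blue-lidded tub and carrying the two pots. 0.24-0.43 kg. Origin: centre of its underside; z up.
- blue_tub: Closed white marbled rectangular tub with a flat blue lid, rigid: 180 mm long (its own x) by 60 mm wide (its own y) by 45 mm high (the lid is the top 10 mm, 1.5 mm in from the sides). At the start it is the bottom of the stack, on the table. 0.31-0.57 kg. Origin: centre of its underside; z up.
- red_place: Place of the red pot: fixed round black riser, 80 mm outer diameter, 40 mm high to its red floor, which has a red rim 6 mm high and 5 mm thick around it (top at 46 mm); inner diameter 70 mm. Origin: centre of its underside, on the table; z up.
- green_place: Place of the green pot: fixed round black riser, 80 mm outer diameter, 40 mm high to its green floor, which has a green rim 6 mm high and 5 mm thick around it (top at 46 mm); inner diameter 70 mm. Origin: centre of its underside, on the table; z up.
- yellow_place: Place of the yellow tub: fixed rectangular black riser, 170 mm (its own x) by 88 mm (its own y) outside, 30 mm high to its yellow floor, which has a yellow rim 6 mm high and 5 mm thick around it (top at 36 mm); inside the rim 160 by 78 mm. Origin: centre of its underside, on the table; z up.
- blue_place: Place of the blue tub: fixed rectangular black riser, 210 mm (its own x) by 90 mm (its own y) outside, 30 mm high to its blue floor, which has a blue rim 6 mm high and 5 mm thick around it (top at 36 mm); inside the rim 200 by 80 mm. Origin: centre of its underside, on the table; z up.
- oil_bottle: Bystander, loose: dark brown glass bottle with a steel spout, 52 mm in diameter, 180 mm high. Origin: centre of its underside.
- salt_shaker: Bystander, loose: white shaker with a steel cap, 38 mm in diameter, 75 mm high. Origin: centre of its underside.
There are look-alikes about, which are no part of the job. Leave any pink or purple look-alike of the green_pot alone.

How it is judged:
By the outcome, as a careful person would: the job done as asked, in the order asked, and still so for the second after the job is handed in, with the robot touching nothing.
It also fails if it takes over 125 s, if anything falls off the work surface, if the arm or the gripper's body presses on something with over 40 N, if the wrist force passes 120 N, or if a joint passes its speed limit or range.

## Working session

There is one attempt and no reset: what is moved stays moved. The work goes in short steps, Python scripts to look and compute and a shell command to move; the robot and the scene stay as the last step left them, time stands still between calls to the robot, and variables do not carry over. Pictures are saved under pics/ and viewed, about 12 in all and at most 16, crops included, and the job is handed in when it is done.

```bash
mkdir -p pics; ls; python3 - <<'E'
from workcell import *
import cv2,numpy as np
print(state())
ims=[]
for c in ("top","side"):
    im=grab_frame(c); cv2.imwrite(f"pics/{c}0.png",cv2.resize(im[:,:,::-1],(800,600),interpolation=cv2.INTER_CUBIC))
    k=calibration(c); print(c,k)
    for q in ("red_pot","green_pot","yellow_tub","blue_tub","red_place","green_place","yellow_place","blue_place","oil_bottle","salt_shaker"):
        print(q,[(np.round(d['location']).tolist(),round(d['confidence'],2)) for d in tip_of(q,c)][:3])
E
```

```text
pics
{'time_s': 0.0, 'qpos': array([-6.60636277e+01,  1.83510338e+01,  8.97058859e+01, -2.68949875e-03,
        7.20446654e+01, -1.14613413e+00]), 'qvel': array([0.01937646, 0.15566195, 0.07738559, 0.05153701, 0.01669151,
       0.01199169]), 'effort': array([ 5.23183062e-04, -4.12460268e+01, -2.31975782e+01,  7.26906513e-02,
        4.56985726e-02, -1.45488543e-04]), 'ee_pos': array([ 243.55143583, -520.354439  ,  235.12986963]), 'ee_rot': array([-1.79898384e+02,  5.24573087e-04,  2.50833383e+01]), 'force': array([ 0.50322472, -0.30742976,  0.20547144]), 'torque': array([ 0.0252935 , -0.0190243 ,  0.01469846]), 'gripper_width': 90.9119066413611}
top {'mtx': array([[480.63854679,   0.        , 247.39189841],
       [  0.        , 480.63854679, 188.74542596],
       [  0.        ,   0.        ,   1.        ]]), 'rvec': array([ 2.22086327, -1.99805118,  0.2056223 ]), 'tvec': array([ -33.91314098,  573.00167599, 1293.44349467])}
red_pot [([130.0, 185.0], 0.73)]
green_pot [([118.0, 259.0], 0.84), ([148.0, 259.0], 0.71), ([125.0, 213.0], 0.69)]
yellow_tub [([132.0, 201.0], 0.91)]
blue_tub
[... 304 characters left out ...]
  0.        , 253.59604102],
       [  0.        , 349.13394167, 190.96107423],
       [  0.        ,   0.        ,   1.        ]]), 'rvec': array([ 0.12670597, -2.75722623,  1.41170475]), 'tvec': array([548.33271125,  89.29678966, 883.51360033])}
red_pot [([236.0, 302.0], 0.82)]
green_pot [([337.0, 315.0], 0.92), ([294.0, 292.0], 0.91), ([354.0, 356.0], 0.67)]
yellow_tub [([258.0, 318.0], 0.84)]
blue_tub [([261.0, 340.0], 0.83)]
red_place [([264.0, 215.0], 0.55), ([266.0, 177.0], 0.24)]
green_place [([241.0, 256.0], 0.56)]
yellow_place [([258.0, 151.0], 0.88), ([186.0, 192.0], 0.46)]
blue_place [([269.0, 177.0], 0.98)]
oil_bottle [([172.0, 220.0], 0.64)]
salt_shaker [([187.0, 190.0], 0.55)]
```

View pics/top0.png

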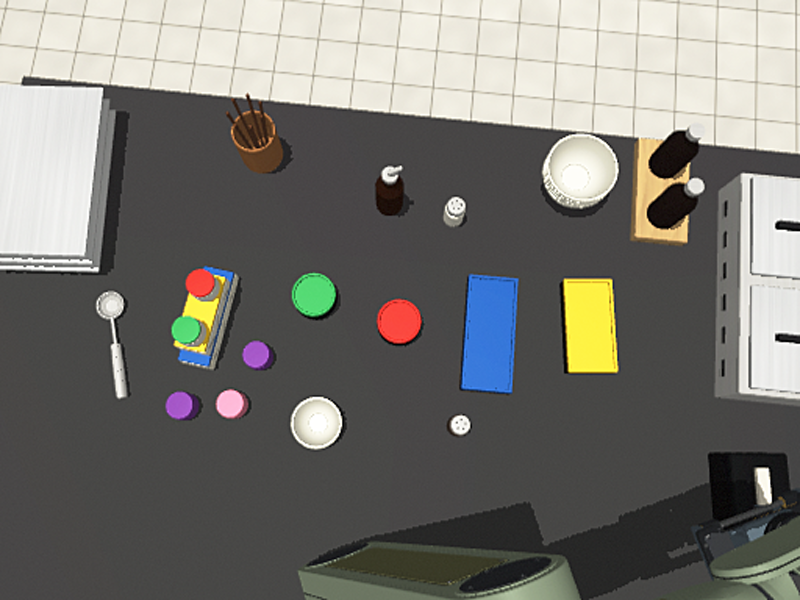

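View pics/side0.png

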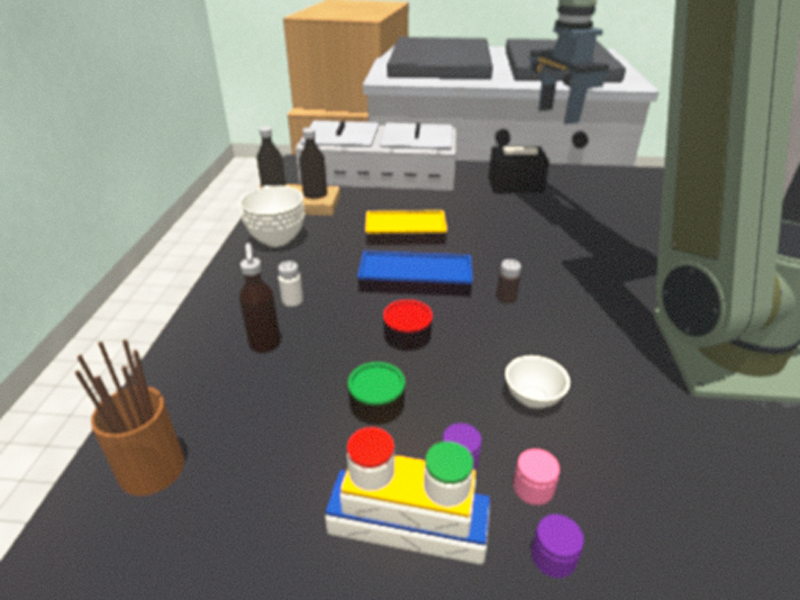

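The pictures show the stack at about (205,315) of 800x600 in the top view, red lid at (201,283) and green at (187,330). The trays run to the right: green (314,296), red (400,321), blue (490,334), yellow (590,326). Next I fit the coloured parts in both views.

```bash
cat > h.py <<'E'
from workcell import *
import cv2,numpy as np
from scipy.optimize import minimize
from scipy.spatial.transform import Rotation as R
HUE={'red':(174,6),'green':(50,75),'yellow':(22,33),'blue':(100,120)}
# colour, shape (L,W) or (D,), z0,z1 of the coloured prism
def proj(P,k): return cv2.projectPoints(np.float64(P),k['rvec'],k['tvec'],k['mtx'],None)[0][:,0]
def ground(px,z,k):
    Rm=cv2.Rodrigues(k['rvec'])[0]; c=-Rm.T@k['tvec']; d=Rm.T@np.linalg.inv(k['mtx'])@np.r_[px,1.]
    return c+d*(z-c[2])/d[2]
def blobs(im,col):
    h,s,v=cv2.split(cv2.cvtColor(im,cv2.COLOR_RGB2HSV)); a,b=HUE[col]
    m=((h>=a)&(h<=b) if a<b else (h>=a)|(h<=b))&(s>130)&(v>60)
    n,l,st,ce=cv2.connectedComponentsWithStats(m.astype(np.uint8))
    return [(ce[i],np.argwhere(l==i)[:,::-1],st[i,4]) for i in range(1,n) if st[i,4]>25]
def prism(p,shape,z0,z1):
    x,y,a=p
    if len(shape)==1:
        t=np.linspace(0,2*np.pi,40); q=shape[0]/2*np.c_[np.cos(t),np.sin(t)]
    else:
        q=np.array([[1,1],[1,-1],[-1,-1],[-1,1]])*np.array(shape)/2
        q=q@np.array([[np.cos(a),np.sin(a)],[-np.sin(a),np.cos(a)]])
    q=q+[x,y]; return np.r_[np.c_[q,0*q[:,0]+z0],np.c_[q,0*q[:,0]+z1]]
def hullmask(pts): # pixel squares
    return cv2.convexHull(np.float32(np.concatenate([pts+[dx,dy] for dx in(-.5,.5) for dy in(-.5,.5)])))
def fit(col,shape,z0,z1,p0,ims,cams=('top','side'),join=False):
    Hs=[]
    for c in cams:
        k=calibration(c); u=proj([[p0[0],p0[1],z1]],k)[0]
        bs=sorted(blobs(ims[c],col),key=lambda b:np.linalg.norm(b[0]-u))
        pts=np.concatenate([b[1] for b in bs if np.linalg.norm(b[0]-u)<45]) if join else bs[0][1]
        Hs.append((k,hullmask(pts)))
    def cost(p):
        s=0
        for k,H in Hs:
            M=cv2.convexHull(np.float32(proj(prism(p,shape,z0,z1),k)))
            i=cv2.intersectConvexConvex(M,H)[0]; s+=i/(cv2.contourArea(M)+cv2.contourArea(H)-i)
        return -s/len(Hs)
    best=None
    for a in ([p0[2]] if len(shape)==1 else [p0[2],p0[2]+.15,p0[2]-.15]):
        r=minimize(cost,[p0[0],p0[1],a],method='Nelder-Mead',options=dict(initial_simplex=np.array([[p0[0],p0[1],a],[p0[0]+15,p0[1],a],[p0[0],p0[1]+15,a],[p0[0],p0[1],a+.15]]),maxiter=600))
        if best is None or r.fun<best.fun: best=r
    return np.round([best.x[0],best.x[1],np.degrees(best.x[2])],1),round(-best.fun,3)
def frames(cams=('top','side')): return {c:grab_frame(c) for c in cams}
def go(x,y,z,yaw=None):
    """tool-frame shift /0.5m and turn for world target, tool down"""
    s=state(); r=R.from_euler('xyz',s['ee_rot'],degrees=True)
    d=r.inv().apply(np.array([x,y,z])-s['ee_pos'])/500
    y0=s['ee_rot'][2]; yaw=y0 if yaw is None else y0+((yaw-y0+90)%180-90)
    t=(r.inv()*R.from_euler('xyz',[180,0,yaw],degrees=True)).as_rotvec()/(np.pi/2)
    return np.round(d,4),np.round(t,4),'yaw',round(yaw,1)
E
cat > m.py <<'E'
from h import *
ims=frames(); k=calibration('top')
G={'red_pot':((48.4,),126,135,(201,283)),'green_pot':((48.4,),126,135,(187,330)),'yellow_tub':((137,55),80,90,(202,315)),'blue_tub':((177,57),35,45,(209,317)),
'red_place':((80,),40,46,(400,321)),'green_place':((80,),40,46,(314,296)),'yellow_place':((170,88),30,36,(590,326)),'blue_place':((210,90),30,36,(490,334))}
for n,(sh,z0,z1,u) in G.items():
    g=ground(np.array(u)*.64,z1,k); a=-1.4 if 'tub' in n else 1.5
    col=n.split('_')[0]
    for cams in (('top','side'),('top',),('side',)):
        print(n,cams,*fit(col,sh,z0,z1,[g[0],g[1],a],ims,cams,join='tub' in n))
for n,u,z in (('purple near',(258,355),45),('purple2',(181,405),45),('pink',(232,404),45),('bottle',(389,205),20),('shaker',(455,212),60),('bowl',(316,422),50),('shaker2',(460,425),75)): print(n,ground(np.array(u)*.64,z,k)[:2].round())
E
python3 m.py
```

```text
red_pot ('top', 'side') [546.9 344.2  86.4] 0.94
red_pot ('top',) [546.7 345.3  86.3] 0.955
red_pot ('side',) [547.  343.3  85.9] 0.956
green_pot ('top', 'side') [464.5 356.2  87.5] 0.899
green_pot ('top',) [464.3 356.5  86.8] 0.933
green_pot ('side',) [464.6 353.2  85.6] 0.88
yellow_tub ('top', 'side') [504.1 348.9  -8. ] 0.881
yellow_tub ('top',) [504.  348.8  -8.3] 0.887
yellow_tub ('side',) [504.  348.3  -7.2] 0.876Traceback (most recent call last):
  File "m.py", line 9, in <module>
    print(n,cams,*fit(col,sh,z0,z1,[g[0],g[1],a],ims,cams,join='tub' in n))
                  ~~~^^^^^^^^^^^^^^^^^^^^^^^^^^^^^^^^^^^^^^^^^^^^^^^^^^^^^
  File "h.py", line 31, in fit
    pts=np.concatenate([b[1] for b in bs if np.linalg.norm(b[0]-u)<45]) if join else bs[0][1]
        ~~~~~~~~~~~~~~^^^^^^^^^^^^^^^^^^^^^^^^^^^^^^^^^^^^^^^^^^^^^^^^^
ValueError: need at least one array to concatenate
```

```bash
sed -i "s/a=-1.4 if 'tub' in n else 1.5/a=-.14 if 'tub' in n else 0./; s/^    col=/    if n in('blue_tub','red_pot','green_pot','yellow_tub'): continue\n    col=/" m.py; python3 m.py
python3 - <<'E'
from h import *
print(go(547,344,280,82)); print(go(547,344,280,-98))
E
```

```text
red_place ('top', 'side') [531.7   1.7  -2. ] 0.884
red_place ('top',) [5.312e+02 3.000e-01 5.700e+00] 0.915
red_place ('side',) [532.    6.6  -2. ] 0.865
green_place ('top', 'side') [564.4 161.    0.9] 0.94
green_place ('top',) [563.3 159.7   0.7] 0.953
green_place ('side',) [564.7 162.9  -4.3] 0.954
yellow_place ('top', 'side') [ 562.6 -345.2    5.6] 0.899
yellow_place ('top',) [ 562.6 -345.7    5.5] 0.947
yellow_place ('side',) [ 562.4 -337.2    5.3] 0.861
blue_place ('top', 'side') [ 528.6 -163.9    1.5] 0.924
blue_place ('top',) [ 527.9 -165.8    1.6] 0.938
blue_place ('side',) [ 529.3 -161.     1. ] 0.915
purple near [443. 244.]
purple2 [341. 366.]
pink [352. 277.]
bottle [755.  41.]
shaker [741. -82.]
bowl [336. 126.]
shaker2 [ 357. -123.]
(array([ 1.2825, -1.3094, -0.0882]), array([ 1.000e-04,  0.000e+00, -6.324e-01]), 'yaw', np.float64(82.0))
(array([ 1.2825, -1.3094, -0.0882]), array([ 1.000e-04,  0.000e+00, -6.324e-01]), 'yaw', np.float64(82.0))
```

Fits agree between the views: red pot (547,344), green pot (464,356), tub yaw −8°. Now moving to the red pot.

```bash
R="0.64 -0.655 -0.04 0 0 0.367"; echo; python3 -m jog '0.05 -0.05 -0.01 0 0 0.05; 0.64 -0.655 -0.04 0 0 0.367; 0.64 -0.655 -0.04 0 0 0.367; 0.64 -0.655 -0.04 0 0 0.367; 0.64 -0.655 -0.04 0 0 0.367; 0.64 -0.655 -0.04 0 0 0.367; 0.64 -0.655 -0.04 0 0 0.367; 0.64 -0.655 -0.04 0 0 0.367; 0.64 -0.655 -0.04 0 0 0.367; 0.64 -0.655 -0.04 0 0 0.367; 0.64 -0.655 -0.04 0 0 0.367; 0.64 -0.655 -0.04 0 0 0.367' 1 25; python3 -c "
from h import *
print(go(547,344,230,-8.3))"
```

```text
time_s: 2.3
ee_pos: [395.8, -84.3, 256.5]
ee_rot: [-179.9, -0.1, -7.7]
force: [-0.2, -1.4, -0.2]
gripper_width: 91.1
(array([ 0.1848, -0.8893,  0.0551]), array([-0.0013, -0.001 ,  0.0066]), 'yaw', np.float64(-8.3))
```

```bash
python3 -m jog '0.18 -0.88 0.055 0 0 0.007; 0.18 -0.88 0.055 0 0 0.007; 0.18 -0.88 0.055 0 0 0.007; 0.18 -0.88 0.055 0 0 0.007; 0.18 -0.88 0.055 0 0 0.007; 0.18 -0.88 0.055 0 0 0.007; 0.18 -0.88 0.055 0 0 0.007; 0.18 -0.88 0.055 0 0 0.007; 0.18 -0.88 0.055 0 0 0.007; 0.185 -0.889 0.055 0 0 0.007; 0.185 -0.889 0.055 0 0 0.007; 0.185 -0.889 0.055 0 0 0.007; 0.185 -0.889 0.055 0 0 0.007'; python3 -c "
from h import *
print(go(547,344,124,-8.3))
print(state()['qpos'])
cv2.imwrite('pics/w1.png',grab_frame('wrist')[:,:,::-1])"
```

```text
time_s: 3.38
ee_pos: [547.1, 345.6, 228.6]
ee_rot: [-180.0, -0.0, -8.2]
force: [0.0, -0.8, 0.8]
gripper_width: 91.2
(array([0.0003, 0.0033, 0.2092]), array([-0.0005, -0.0001,  0.0013]), 'yaw', np.float64(-8.3))
[3.12491532e+01 2.51003956e+01 8.01450457e+01 3.06141316e-02
 7.47139025e+01 1.29423531e+02]
```

View pics/w1.png

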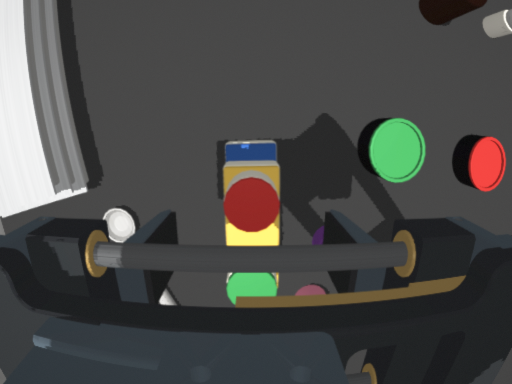

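The wrist view is well aligned: red lid at (251,203), centred between the fingers. Descend and grip.

```bash
python3 -m jog '0 0.002 0.05 0 0 0; 0 0.003 0.11 0 0 0; 0 0.003 0.16 0 0 0; 0 0.003 0.195 0 0 0; 0 0.003 0.209 0 0 0; 0 0.003 0.209 0 0 0' 1 25; python3 -m jog '0 0 0 0 0 0; 0 0 0 0 0 0; 0 0 0 0 0 0; 0 0 0 0 0 0; 0 0 0 0 0 0; 0 0 0 0 0 0; 0 0 0 0 0 0; 0 0 0 0 0 0' -1 25
```

```text
time_s: 3.93
ee_pos: [545.5, 340.6, 123.6]
ee_rot: [179.9, 0.1, -8.3]
force: [-0.5, -0.6, 1.0]
gripper_width: 91.4
time_s: 4.6
ee_pos: [546.1, 341.6, 124.3]
ee_rot: [-180.0, 0.1, -8.3]
force: [-0.5, 1.8, 3.0]
gripper_width: 49.4
```

```bash
python3 -m jog '0 0 -0.02 0 0 0; 0 0 -0.06 0 0 0; 0 0 -0.11 0 0 0; 0 0 -0.14 0 0 0; 0 0 -0.14 0 0 0'; python3 -c "
from h import *
print(go(531.5,1.5,150,-8.3))"
```

```text
time_s: 5.02
ee_pos: [547.6, 342.1, 198.2]
ee_rot: [-179.8, -0.2, -8.3]
force: [1.2, 0.0, -1.2]
gripper_width: 49.4
(array([0.0667, 0.6789, 0.0942]), array([-0.0024, -0.0027, -0.0005]), 'yaw', np.float64(-8.3))
```

```bash
python3 -m jog '0.003 0.03 0 0 0 0; 0.009 0.09 0 0 0 0; 0.016 0.16 0.005 0 0 0; 0.023 0.235 0.01 0 0 0; 0.03 0.31 0.02 0 0 0; 0.038 0.385 0.03 0 0 0; 0.045 0.46 0.04 0 0 0; 0.052 0.53 0.06 0 0 0; 0.059 0.6 0.08 0 0 0; 0.064 0.65 0.09 0 0 0; 0.0667 0.679 0.094 0 0 0; 0.0667 0.679 0.094 0 0 0; 0.0667 0.679 0.094 0 0 0'; python3 -c "
from h import *
print(go(531.5,1.5,76,-8.3))
cv2.imwrite('pics/w2.png',grab_frame('wrist')[:,:,::-1])"
```

```text
time_s: 6.1
ee_pos: [530.1, 0.5, 149.0]
ee_rot: [-179.8, -0.1, -8.5]
force: [-1.3, 0.4, -1.8]
gripper_width: 49.3
(array([ 0.0022, -0.002 ,  0.1459]), array([-0.0021, -0.0007, -0.0019]), 'yaw', np.float64(-8.3))
```

View pics/w2.png

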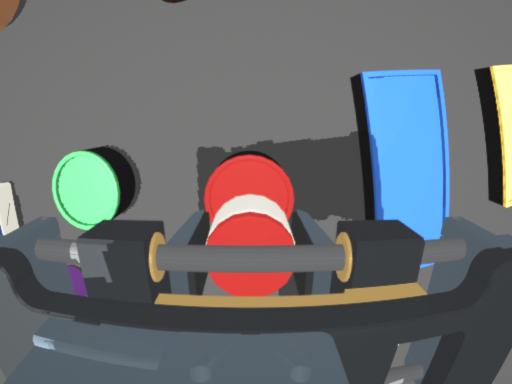

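```bash
cat >> h.py <<'E'
def wray(px,z):
    k=calibration('wrist'); Rm=cv2.Rodrigues(k['rvec'])[0]; c=-Rm.T@k['tvec']; m=k['mtx']
    v=np.array([px[0]-m[0,2],px[1]-m[1,2]]); r=np.hypot(*v); th=r/m[0,0]
    d=Rm.T@np.r_[v/r*np.sin(th),np.cos(th)]; return c+d*(z-c[2])/d[2]
E
python3 - <<'E'
from h import *
im=cv2.imread('pics/w2.png')[:,:,::-1]
for z,n in((46,'rim'),): 
    b=max(blobs(im,'red'),key=lambda b:b[2]*(b[0][1]<230))
    p=b[1]; p=p[p[:,1]<205]; e=[p[p[:,1]==r] for r in range(p[:,1].min(),205)]
    q=np.array([w for r in e for w in (r[r[:,0].argmin()],r[r[:,0].argmax()])])
    W=np.array([wray(u,46)[:2] for u in q])
    from scipy.optimize import least_squares
    print(least_squares(lambda c:np.hypot(*(W-c).T)-40,[531,2],loss='soft_l1').x)
E
```

```text
[533.06668351   3.23816764]
```

```bash
python3 -m jog '0.002 -0.002 0.03 0 0 0; 0.004 -0.003 0.08 0 0 0; 0.004 -0.004 0.12 0 0 0; 0.004 -0.004 0.138 0 0 0; 0.004 -0.004 0.144 0 0 0; 0.004 -0.004 0.147 0 0 0; 0.004 -0.004 0.149 0 0 0; 0.004 -0.004 0.149 0 0 0'
```

```text
time_s: 6.82
ee_pos: [533.9, 3.4, 75.8]
ee_rot: [-179.8, -0.2, -8.4]
force: [0.2, 0.1, -2.6]
gripper_width: 49.6
```

```bash
python3 -m jog '0 0 0.002 0 0 0; 0 0 0.003 0 0 0; 0 0 0.003 0 0 0'
```

```text
time_s: 7.07
ee_pos: [534.2, 3.4, 74.8]
ee_rot: [-179.8, -0.3, -8.4]
force: [-0.3, 0.4, -3.1]
gripper_width: 49.6
```

```bash
python3 -m jog '0 0 0.002 0 0 0; 0 0 0.003 0 0 0; 0 0 0.003 0 0 0'; python3 -m jog '0 0 0.002 0 0 0; 0 0 0.003 0 0 0; 0 0 0.003 0 0 0'
```

```text
time_s: 7.32
ee_pos: [534.4, 3.4, 74.3]
ee_rot: [-179.8, -0.3, -8.4]
force: [-1.7, -0.6, 4.8]
gripper_width: 50.1
time_s: 7.57
ee_pos: [534.4, 3.4, 74.3]
ee_rot: [-179.8, -0.4, -8.4]
force: [-3.1, 0.3, 8.4]
gripper_width: 49.5
```

In contact with the floor (+8 N), so release and go for the green pot.

```bash
python3 -m jog '0 0 -0.002 0 0 0; 0 0 -0.002 0 0 0; 0 0 -0.002 0 0 0; 0 0 -0.002 0 0 0; 0 0 -0.04 0 0 0; 0 0 -0.1 0 0 0; 0 0 -0.16 0 0 0; 0 0 -0.23 0 0 0; 0 0 -0.3 0 0 0' 1; python3 -c "
from h import *
ims=frames()
print(fit('green',(48.4,),126,135,[464,356,0],ims)); print(fit('yellow',(137,55),80,90,[504,349,-.14],ims,join=True))
print(fit('red',(48.4,),76,85,[533,3,0],ims,('side',)))
print(go(464.5,356,200,-8.3))"
```

```text
time_s: 8.32
ee_pos: [532.9, 2.9, 225.3]
ee_rot: [-179.8, -0.3, -8.4]
force: [1.2, -0.1, 0.0]
gripper_width: 91.3
(array([4.645e+02, 3.562e+02, 3.000e-01]), np.float64(0.895))
(array([505.2, 349. ,  -6.8]), np.float64(0.961))
(array([534.4,   0.7,   4.3]), np.float64(0.926))
(array([-0.2471, -0.6774,  0.0596]), array([-0.0037, -0.0122, -0.0009]), 'yaw', np.float64(-8.3))
```

```bash
python3 -m jog '-0.02 -0.055 0 0 0 0; -0.247 -0.677 0.05 0 -0.005 0; -0.247 -0.677 0.05 0 -0.005 0; -0.247 -0.677 0.05 0 -0.005 0; -0.247 -0.677 0.05 0 -0.005 0; -0.247 -0.677 0.05 0 -0.005 0; -0.247 -0.677 0.05 0 -0.005 0; -0.247 -0.677 0.05 0 -0.005 0; -0.247 -0.677 0.05 0 -0.005 0; -0.247 -0.677 0.05 0 -0.005 0; -0.247 -0.677 0.05 0 -0.005 0; -0.247 -0.677 0.05 0 -0.005 0'; python3 -c "
from h import *
print(go(464.5,356,124,-8.3),go(464.5,356,124,-8.3))
im=grab_frame('wrist'); b=max(blobs(im,'green'),key=lambda b:b[2]*(abs(b[0][0]-255)<60)); p=b[1]; print(p.min(0),p.max(0),state()['qpos'][5])"
```

```text
time_s: 9.42
ee_pos: [464.1, 355.2, 203.8]
ee_rot: [-179.8, -0.6, -8.3]
force: [0.5, -1.5, -0.3]
gripper_width: 91.5
(array([-0.001 , -0.001 ,  0.1595]), array([-0.0025, -0.0065, -0.0005]), 'yaw', np.float64(-8.3)) (array([-0.001 , -0.001 ,  0.1595]), array([-0.0025, -0.0065, -0.0005]), 'yaw', np.float64(-8.3))
[219 183] [278 241] 134.89362498624806
```

```bash
python3 -m jog '0 0 0.04 0 -0.005 0; 0 0 0.09 0 -0.006 0; 0 0 0.13 0 -0.006 0; 0 0 0.152 0 -0.006 0; 0 0 0.159 0 -0.006 0; 0 0 0.159 0 -0.006 0'; python3 -m jog '0 0 0 0 0 0; 0 0 0 0 0 0; 0 0 0 0 0 0; 0 0 0 0 0 0; 0 0 0 0 0 0; 0 0 0 0 0 0; 0 0 0 0 0 0; 0 0 0 0 0 0' -1 25;  python3 -m jog '0 0 -0.02 0 0 0; 0 0 -0.06 0 0 0; 0 0 -0.11 0 0 0; 0 0 -0.14 0 0 0; 0 0 -0.14 0 0 0'; python3 -c "
from h import *
print(go(564.2,161,150,-8.3))"
```

```text
time_s: 9.97
ee_pos: [465.5, 353.8, 124.2]
ee_rot: [-179.8, -0.0, -8.5]
force: [1.5, 0.5, 0.5]
gripper_width: 91.2
time_s: 10.63
ee_pos: [465.7, 354.4, 124.6]
ee_rot: [-179.7, -0.1, -8.5]
force: [-0.9, 1.9, 1.5]
gripper_width: 49.6
time_s: 11.05
ee_pos: [467.2, 355.0, 198.5]
ee_rot: [-179.5, -0.4, -8.5]
force: [-0.2, 0.8, -1.6]
gripper_width: 49.5
(array([0.2486, 0.356 , 0.0953]), array([-0.0059, -0.0039, -0.0022]), 'yaw', np.float64(-8.3))
```

```bash
python3 -m jog '0.015 0.02 0 -0.001 -0.001 0; 0.05 0.07 0 -0.002 -0.002 0; 0.095 0.135 0 -0.004 -0.003 0; 0.14 0.2 0.02 -0.005 -0.004 0; 0.185 0.265 0.05 -0.006 -0.004 0; 0.22 0.315 0.08 -0.006 -0.004 0; 0.24 0.345 0.094 -0.006 -0.004 0; 0.249 0.356 0.095 -0.006 -0.004 0; 0.249 0.356 0.095 -0.006 -0.004 0; 0.249 0.356 0.095 -0.006 -0.004 0'; python3 - <<'E'
from h import *
from scipy.optimize import least_squares
print(go(564.4,161,75,-8.3))
im=grab_frame('wrist'); cv2.imwrite('pics/w3.png',im[:,:,::-1])
b=min(blobs(im,'green'),key=lambda b:abs(b[0][0]-250)+abs(b[0][1]-190)); p=b[1]; print(b[0],p.min(0),p.max(0))
p=p[p[:,1]<205]; e=[p[p[:,1]==r] for r in range(p[:,1].min(),205)]
q=np.array([w for r in e for w in (r[r[:,0].argmin()],r[r[:,0].argmax()])])
W=np.array([wray(u,46)[:2] for u in q])
print(least_squares(lambda c:np.hypot(*(W-c).T)-40,[564,161],loss='soft_l1').x)
E
```

```text
time_s: 11.88
ee_pos: [564.2, 161.0, 149.9]
ee_rot: [-180.0, 0.1, -8.5]
force: [-0.3, 0.5, -1.2]
gripper_width: 49.3
(array([0.0006, 0.    , 0.1499]), array([-0.0001,  0.0007, -0.0026]), 'yaw', np.float64(-8.3))
[249.69480926 184.12226391] [206 157] [293 220]
[563.6454472  162.70205174]
```

```bash
python3 -m jog '0 -0.001 0.03 0 0 0; 0 -0.002 0.08 0 0 0; 0 -0.002 0.12 0 0 0; 0 -0.002 0.14 0 0 0; 0 -0.002 0.147 0 0 0; 0 -0.002 0.15 0 0 0; 0 -0.002 0.152 0 0 0; 0 -0.002 0.153 0 0 0; 0 -0.002 0.153 0 0 0'; python3 -m jog '0 0 0.002 0 0 0; 0 0 0.003 0 0 0; 0 0 0.003 0 0 0'
```

```text
time_s: 12.68
ee_pos: [564.9, 163.0, 74.9]
ee_rot: [-179.9, -0.1, -8.5]
force: [-0.6, 0.1, -2.5]
gripper_width: 49.3
time_s: 12.93
ee_pos: [565.6, 163.1, 74.6]
ee_rot: [-179.9, -0.2, -8.5]
force: [-0.1, -0.6, 4.5]
gripper_width: 49.9
```

```bash
python3 -m jog '0 0 -0.001 0 0 0; 0 0 -0.001 0 0 0; 0 0 -0.001 0 0 0; 0 0 -0.001 0 0 0; 0 0 -0.04 0 0 0; 0 0 -0.1 0 0 0; 0 0 -0.16 0 0 0; 0 0 -0.2 0 0 0' 1; python3 -c "
from h import *
ims=frames()
for c in (('top','side'),('top',),('side',)): print(fit('yellow',(137,55),80,90,[504,349,-.14],ims,c)); 
print(fit('green',(48.4,),76,85,[565,163,0],ims,('side',)))
cv2.imwrite('pics/s2.png',cv2.resize(ims['side'][:,:,::-1],(800,600)))
print(go(504.5,349,180,-8))"
```

```text
time_s: 13.6
ee_pos: [566.0, 163.2, 177.1]
ee_rot: [-179.8, -0.3, -8.5]
force: [0.2, -0.4, 0.4]
gripper_width: 91.2
(array([505.3, 349.9,  -7.2]), np.float64(0.966))
(array([505.6, 350.1,  -6.9]), np.float64(0.978))
(array([504.9, 348.3,  -7.4]), np.float64(0.969))
(array([565.1, 159.8,  -1.9]), np.float64(0.904))
(array([-0.1791, -0.3483, -0.0029]), array([-0.0034, -0.007 , -0.0052]), 'yaw', np.float64(-8.0))
```

View pics/s2.png

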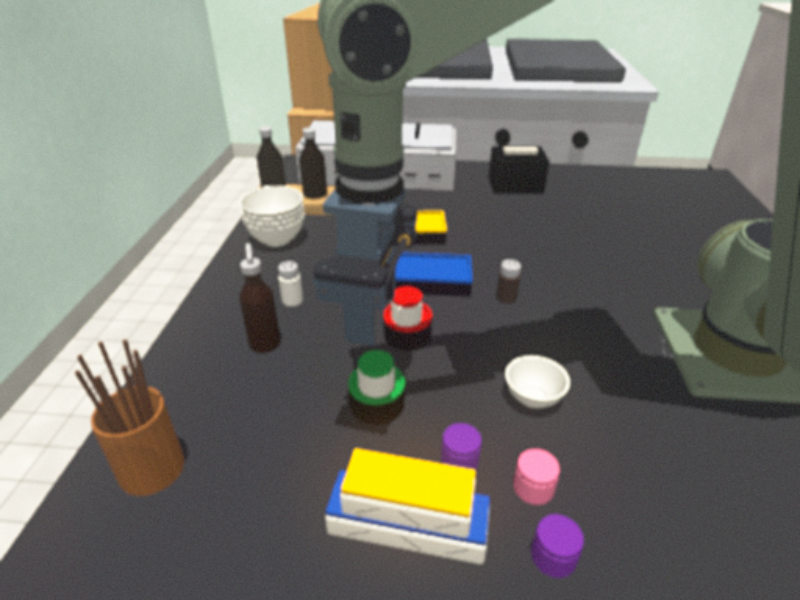

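Both pots stand inside their trays: red at (408,305), green at (376,372). Now the yellow tub.

```bash
python3 -m jog '-0.02 -0.04 0 0 0 0; -0.178 -0.349 -0.003 -0.002 -0.004 -0.013; -0.178 -0.349 -0.003 -0.002 -0.004 -0.013; -0.178 -0.349 -0.003 -0.002 -0.004 -0.013; -0.178 -0.349 -0.003 -0.002 -0.004 -0.013; -0.178 -0.349 -0.003 -0.002 -0.004 -0.013; -0.178 -0.349 -0.003 -0.002 -0.004 -0.013; -0.178 -0.349 -0.003 -0.002 -0.004 -0.013; -0.178 -0.349 -0.003 -0.002 -0.004 -0.013'; python3 -c "
from h import *
print(go(505.2,349.7,79,-7.3))"
```

```text
time_s: 14.45
ee_pos: [505.2, 347.8, 179.2]
ee_rot: [-180.0, -0.2, -7.4]
force: [-0.2, -1.0, 0.0]
gripper_width: 91.4
(array([-0.0013, -0.0036,  0.2004]), array([-0.0003, -0.0025, -0.0007]), 'yaw', np.float64(-7.3))
```

```bash
python3 -m jog '0 -0.002 0.05 0 -0.002 0; 0 -0.003 0.11 0 -0.002 0; 0 -0.003 0.16 0 -0.002 0; 0 -0.003 0.19 0 -0.002 0; 0 -0.003 0.2 0 -0.002 0; 0 -0.003 0.2 0 -0.002 0'; python3 -m jog '0 0 0 0 0 0; 0 0 0 0 0 0; 0 0 0 0 0 0; 0 0 0 0 0 0; 0 0 0 0 0 0; 0 0 0 0 0 0; 0 0 0 0 0 0; 0 0 0 0 0 0' -1 35;  python3 -m jog '0 0 -0.01 0 0 0; 0 0 -0.03 0 0 0; 0 0 -0.07 0 0 0; 0 0 -0.12 0 0 0; 0 0 -0.17 0 0 0; 0 0 -0.21 0 0 0; 0 0 -0.24 0 0 0; 0 0 -0.24 0 0 0'; python3 -c "
from h import *
print(go(562.5,-345,200,5.5))
cv2.imwrite('pics/s3.png',cv2.resize(grab_frame('side')[200:,100:420,::-1],(640,368)))"
```

```text
time_s: 14.95
ee_pos: [505.8, 347.4, 77.8]
ee_rot: [179.9, 0.1, -7.5]
force: [0.3, -0.1, -0.0]
gripper_width: 91.4
time_s: 15.62
ee_pos: [506.3, 348.2, 78.7]
ee_rot: [-180.0, -0.0, -7.5]
force: [0.7, 1.3, 4.4]
gripper_width: 57.5
time_s: 16.28
ee_pos: [507.6, 348.7, 202.5]
ee_rot: [-179.8, -0.3, -7.5]
force: [0.7, 0.0, -2.3]
gripper_width: 58.1
(array([2.8950e-01, 1.3614e+00, 1.2000e-03]), array([-0.0021, -0.0034, -0.1442]), 'yaw', np.float64(5.5))
```

View pics/s3.png

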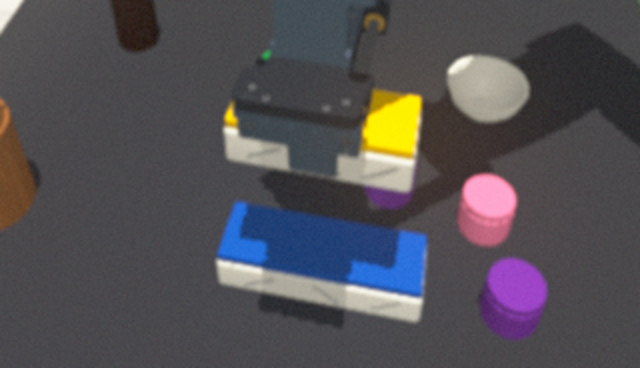

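Tub is held level. Travel in two halves.

```bash
python3 -m jog '0.003 0.015 0 0 0 0; 0.011 0.05 0 0 -0.001 -0.005; 0.022 0.105 0 -0.001 -0.002 -0.01; 0.037 0.175 0 -0.001 -0.002 -0.02; 0.053 0.25 0 -0.001 -0.003 -0.03; 0.069 0.325 0 -0.002 -0.003 -0.04; 0.085 0.4 0 -0.002 -0.003 -0.05; 0.101 0.475 0 -0.002 -0.003 -0.055; 0.117 0.55 0 -0.002 -0.003 -0.06; 0.13 0.61 0 -0.002 -0.003 -0.066; 0.14 0.66 0 -0.002 -0.003 -0.07; 0.145 0.68 0 -0.002 -0.003 -0.072'; python3 -c "
from h import *
print(go(562.5,-345,140,5.5))"
```

```text
time_s: 17.33
ee_pos: [532.8, -2.1, 198.1]
ee_rot: [179.8, 0.4, -1.2]
force: [-0.8, 1.6, -2.9]
gripper_width: 58.4
(array([0.074 , 0.6841, 0.1181]), array([ 0.0018,  0.0043, -0.074 ]), 'yaw', np.float64(5.5))
```

```bash
python3 -m jog '0.003 0.025 0 0 0 0; 0.008 0.075 0 0 0 -0.008; 0.015 0.14 0 0 0 -0.015; 0.023 0.21 0 0 0 -0.023; 0.031 0.285 0.01 0 0 -0.031; 0.039 0.36 0.03 0 0 -0.039; 0.047 0.435 0.05 0 0 -0.047; 0.054 0.505 0.075 0 0 -0.055; 0.062 0.57 0.095 0 0 -0.062; 0.068 0.63 0.11 0 0 -0.068; 0.072 0.67 0.116 0 0 -0.073; 0.074 0.684 0.118 0 0.002 -0.074; 0.074 0.684 0.118 0 0.002 -0.074; 0.074 0.684 0.118 0 0.002 -0.074'; python3 -c "
from h import *
print(go(562.5,-345,64,5.5))
cv2.imwrite('pics/w4.png',grab_frame('wrist')[:,:,::-1])"
```

```text
time_s: 18.5
ee_pos: [561.9, -343.9, 139.1]
ee_rot: [180.0, 0.3, 5.5]
force: [0.4, 1.1, -3.2]
gripper_width: 57.9
(array([0.0018, 0.0023, 0.1502]), array([ 0.0002,  0.0034, -0.0002]), 'yaw', np.float64(5.5))
```

View pics/w4.png

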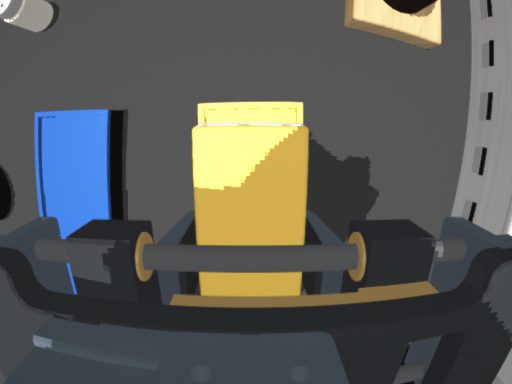

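The tray's far edge shows at (199,104)–(301,103), with the tub centred over it in yaw. I check the position numerically.

```bash
python3 -c "
from h import *
A=wray((199,104),36)[:2];B=wray((301,103),36)[:2];print(A,B,np.linalg.norm(A-B))
a=np.radians(5.5);m=(A+B)/2; print('centre',m-85*np.array([np.cos(a),np.sin(a)]),'yaw',np.degrees(np.arctan2(*(A-B)[::-1]))-90)"
```

```text
[ 642.92290863 -291.62084448] [ 652.10226371 -377.4617869 ] 86.33034203327888
centre [ 562.90390931 -342.68820465] yaw 6.103698706303149
```

```bash
python3 -m jog '0.002 0 0.03 0 0.001 0; 0.003 0 0.08 0 0.002 0; 0.003 0 0.12 0 0.003 0; 0.003 0 0.138 0 0.003 0; 0.003 0 0.144 0 0.003 0; 0.003 0 0.147 0 0.003 0; 0.003 0 0.149 0 0.003 0; 0.003 0 0.15 0 0.003 0; 0.003 0 0.15 0 0.003 0';  python3 -m jog '0 0 0.001 0 0 0; 0 0 0.002 0 0 0; 0 0 0.002 0 0 0'
```

```text
time_s: 19.3
ee_pos: [563.9, -343.6, 65.8]
ee_rot: [179.9, -0.1, 5.5]
force: [-0.4, -0.5, -3.5]
gripper_width: 58.4
time_s: 19.55
ee_pos: [564.0, -343.8, 65.1]
ee_rot: [179.9, -0.1, 5.5]
force: [0.0, 1.0, -3.4]
gripper_width: 58.0
```

```bash
python3 -m jog '0 0 0.002 0 0 0; 0 0 0.003 0 0 0; 0 0 0.003 0 0 0'; python3 -m jog '0 0 0.002 0 0 0; 0 0 0.002 0 0 0; 0 0 0.002 0 0 0'
```

```text
time_s: 19.8
ee_pos: [564.2, -343.9, 63.9]
ee_rot: [179.8, -0.1, 5.5]
force: [0.6, -0.7, -1.9]
gripper_width: 57.7
time_s: 20.05
ee_pos: [564.2, -343.9, 63.8]
ee_rot: [179.8, -0.1, 5.5]
force: [-0.9, 1.7, 5.2]
gripper_width: 57.8
```

```bash
python3 -m jog '0 0 -0.001 0 0 0; 0 0 -0.001 0 0 0; 0 0 -0.001 0 0 0; 0 0 -0.001 0 0 0; 0 0 -0.03 0 0 0; 0 0 -0.09 0 0 0; 0 0 -0.16 0 0 0; 0 0 -0.23 0 0 0; 0 0 -0.25 0 0 0' 1; python3 -c "
from h import *
ims=frames()
for c in (('top','side'),('top',),('side',)): print(fit('blue',(177,57),35,45,[505,349,-.13],ims,c)); 
cv2.imwrite('pics/w5.png',grab_frame('wrist')[:,:,::-1])
print(go(505,349,180,-7.5))"
```

```text
time_s: 20.8
ee_pos: [566.2, -345.0, 194.9]
ee_rot: [179.5, -0.6, 5.5]
force: [-0.3, -0.5, 0.5]
gripper_width: 91.1
(array([506.1, 348.6,  -6.5]), np.float64(0.967))
(array([506.4, 349. ,  -6.6]), np.float64(0.977))
(array([505.2, 347.6,  -6.6]), np.float64(0.977))
(array([ 0.016 , -1.3903,  0.0131]), array([ 0.0021, -0.0026,  0.1447]), 'yaw', np.float64(-7.5))
```

View pics/w5.png

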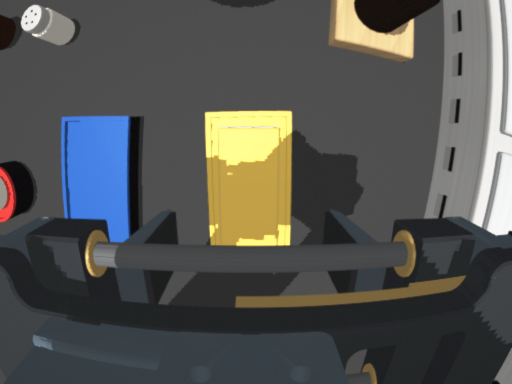

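The tub sits inside its rim. Back to the blue tub.

```bash
python3 -m jog '0 -0.05 0 0 0 0.01; 0.009 -0.7 0 0.002 -0.002 0.067; 0.009 -0.7 0 0.002 -0.002 0.067; 0.009 -0.7 0 0.002 -0.002 0.067; 0.009 -0.7 0 0.002 -0.002 0.067; 0.009 -0.7 0 0.002 -0.002 0.067; 0.009 -0.7 0 0.002 -0.002 0.067; 0.009 -0.7 0 0.002 -0.002 0.067; 0.009 -0.7 0 0.002 -0.002 0.067'; python3 -c "
from h import *
print(go(506,348.7,150,-6.6))"
```

```text
time_s: 21.7
ee_pos: [532.5, 7.8, 185.2]
ee_rot: [-180.0, 0.3, -0.5]
force: [-0.4, -0.0, 0.1]
gripper_width: 91.5
(array([-0.0581, -0.6813,  0.0708]), array([0.    , 0.0029, 0.0682]), 'yaw', np.float64(-6.6))
```

```bash
python3 -m jog '-0.005 -0.05 0 0 0 0.01; -0.058 -0.681 0.02 0 0.003 0.068; -0.058 -0.681 0.02 0 0.003 0.068; -0.058 -0.681 0.02 0 0.003 0.068; -0.058 -0.681 0.02 0 0.003 0.068; -0.058 -0.681 0.02 0 0.003 0.068; -0.058 -0.681 0.02 0 0.003 0.068; -0.058 -0.681 0.05 0 0.003 0.068; -0.058 -0.681 0.071 0 0.003 0.068; -0.058 -0.681 0.071 0 0.003 0.068; -0.058 -0.681 0.071 0 0.003 0.068'; python3 -c "
from h import *
print(go(506,348.7,34.5,-6.6))"
```

```text
time_s: 22.62
ee_pos: [503.9, 348.5, 146.0]
ee_rot: [179.7, 0.3, -6.4]
force: [0.6, 0.1, -0.3]
gripper_width: 91.1
(array([ 0.0053, -0.0019,  0.2231]), array([0.0033, 0.0034, 0.0021]), 'yaw', np.float64(-6.6))
```

```bash
python3 -m jog '0.002 -0.001 0.05 0 0.001 0.001; 0.003 -0.002 0.12 0.001 0.002 0.001; 0.003 -0.002 0.18 0.001 0.002 0.001; 0.004 -0.002 0.21 0.001 0.002 0.001; 0.004 -0.002 0.223 0.001 0.002 0.001; 0.004 -0.002 0.223 0.001 0.002 0.001'; python3 -m jog '0 0 0 0 0 0; 0 0 0 0 0 0; 0 0 0 0 0 0; 0 0 0 0 0 0; 0 0 0 0 0 0; 0 0 0 0 0 0; 0 0 0 0 0 0; 0 0 0 0 0 0' -1 40;  python3 -m jog '0 0 -0.01 0 0 0; 0 0 -0.03 0 0 0; 0 0 -0.07 0 0 0; 0 0 -0.12 0 0 0; 0 0 -0.17 0 0 0; 0 0 -0.23 0 0 0; 0 0 -0.28 0 0 0; 0 0 -0.3 0 0 0; 0 0 -0.3 0 0 0'; python3 -c "
from h import *
print(go(528.2,-164.5,180,1.5))"
```

```text
time_s: 23.12
ee_pos: [504.6, 346.7, 32.7]
ee_rot: [179.6, 0.3, -6.6]
force: [-0.6, 0.1, -0.4]
gripper_width: 90.8
time_s: 23.78
ee_pos: [505.4, 347.8, 33.8]
ee_rot: [179.8, 0.2, -6.6]
force: [0.0, 2.5, 5.3]
gripper_width: 59.5
time_s: 24.53
ee_pos: [506.7, 348.6, 186.3]
ee_rot: [179.9, -0.0, -6.6]
force: [0.5, 0.1, -4.7]
gripper_width: 60.1
(array([0.1607, 1.0144, 0.0143]), array([ 0.0011,  0.    , -0.0901]), 'yaw', np.float64(1.5))
```

```bash
python3 -m jog '0.003 0.015 0 0 0 0; 0.008 0.05 0 0 0 -0.005; 0.017 0.105 0 0 0 -0.01; 0.028 0.17 0 0 0 -0.018; 0.038 0.24 0 0 0 -0.025; 0.05 0.31 0 0 0 -0.031; 0.06 0.38 0 0 0 -0.036; 0.07 0.44 0 0 0 -0.041; 0.078 0.49 0 0 0 -0.044; 0.083 0.52 0 0 0 -0.046'; python3 -c "
from h import *
print(go(528.2,-164.5,140,1.5))"
```

```text
time_s: 25.37
ee_pos: [515.9, 81.9, 184.2]
ee_rot: [179.7, 0.3, -2.6]
force: [0.9, -0.7, -5.1]
gripper_width: 59.8
(array([0.0472, 0.4908, 0.0903]), array([ 0.0027,  0.0038, -0.0452]), 'yaw', np.float64(1.5))
```

```bash
python3 -m jog '0.002 0.02 0 0 0 0; 0.006 0.06 0 0 0.001 -0.005; 0.011 0.115 0 0.001 0.002 -0.011; 0.017 0.18 0 0.002 0.002 -0.017; 0.024 0.25 0 0.002 0.002 -0.024; 0.031 0.32 0.01 0.002 0.002 -0.03; 0.037 0.385 0.03 0.002 0.002 -0.036; 0.042 0.44 0.055 0.002 0.002 -0.041; 0.046 0.475 0.08 0.002 0.002 -0.045; 0.047 0.491 0.09 0.002 0.003 -0.045; 0.047 0.491 0.09 0.002 0.003 -0.045; 0.047 0.491 0.09 0.002 0.003 -0.045'; python3 -c "
from h import *
print(go(528.2,-164.5,64,1.5))
cv2.imwrite('pics/w6.png',grab_frame('wrist')[:,:,::-1])"
```

```text
time_s: 26.37
ee_pos: [527.3, -163.8, 139.2]
ee_rot: [-180.0, 0.2, 1.4]
force: [-0.6, 0.2, -5.9]
gripper_width: 59.7
(array([0.0024, 0.0015, 0.1504]), array([-0.0004,  0.0025, -0.0006]), 'yaw', np.float64(1.5))
```

View pics/w6.png

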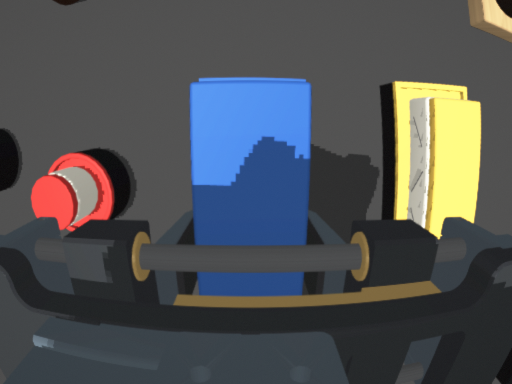

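```bash
python3 -c "
from h import *
A=wray((199.5,78.5),36)[:2];B=wray((306,78.5),36)[:2];print(A,B,np.linalg.norm(A-B))
a=np.radians(1.5);m=(A+B)/2; print('centre',m-105*np.array([np.cos(a),np.sin(a)]),'yaw',np.degrees(np.arctan2(*(A-B)[::-1]))-90)"; python3 -m jog '0.002 0 0.03 0 0.001 0; 0.003 0 0.08 0 0.002 0; 0.003 0 0.11 0 0.002 0; 0.003 0 0.11 0 0.002 0'
```

```text
[ 634.49263185 -117.19302181] [ 637.07660694 -207.53690023] 90.3808237137987
centre [ 530.82060027 -165.11354059] yaw 1.638301546439223
time_s: 26.75
ee_pos: [527.2, -161.2, 82.7]
ee_rot: [-179.9, 0.3, 1.6]
force: [-0.5, 1.8, -4.3]
gripper_width: 59.8
```

```bash
python3 -m jog '0.002 0.002 0.01 0 0.001 0; 0.004 0.004 0.022 0 0.001 0; 0.004 0.004 0.03 0 0.001 0; 0.004 0.004 0.034 0 0.001 0; 0.004 0.004 0.034 0 0.001 0';  python3 -m jog '0 0 0.002 0 0 0; 0 0 0.003 0 0 0; 0 0 0.003 0 0 0'
```

```text
time_s: 27.17
ee_pos: [529.2, -163.0, 65.7]
ee_rot: [-179.9, 0.2, 1.6]
force: [-0.5, 0.4, -4.7]
gripper_width: 60.0
time_s: 27.42
ee_pos: [529.3, -163.1, 64.4]
ee_rot: [-179.9, 0.2, 1.6]
force: [0.4, 0.1, -5.5]
gripper_width: 59.9
```

```bash
python3 -m jog '0 0.001 0.002 0 0 0; 0 0.002 0.002 0 0 0; 0 0.002 0.002 0 0 0'; python3 -m jog '0 0 0.002 0 0 0; 0 0 0.002 0 0 0; 0 0 0.002 0 0 0'
```

```text
time_s: 27.67
ee_pos: [529.5, -163.8, 64.0]
ee_rot: [-179.8, 0.1, 1.6]
force: [0.8, 3.6, 1.0]
gripper_width: 59.6
time_s: 27.92
ee_pos: [529.5, -163.8, 64.0]
ee_rot: [-179.8, 0.1, 1.6]
force: [-2.4, 3.2, 5.5]
gripper_width: 60.2
```

```bash
python3 -m jog '0 0 -0.001 0 0 0; 0 0 -0.001 0 0 0; 0 0 -0.001 0 0 0; 0 0 -0.001 0 0 0; 0 0 -0.03 0 0 0; 0 0 -0.09 0 0 0; 0 0 -0.16 0 0 0; 0 0 -0.23 0 0 0; 0 0 -0.3 0 0 0; 0 0 -0.36 0 0 0; 0 0 -0.36 0 0 0' 1; python3 -m jog '-0.1 0.1 0 0 0 0; -0.4 0.6 0 0 0 0; -0.4 0.6 0 0 0 0; -0.4 0.6 0 0 0 0; -0.4 0.6 0 0 0 0; -0.4 0.6 0 0 0 0; -0.4 0.6 0 0 0 0; -0.4 0.6 0 0 0 0; -0.4 0.6 0 0 0 0; -0.4 0.6 0 0 0 0; -0.4 0.6 0 0 0 0; -0.4 0.6 0 0 0 0'; python3 -c "
from h import *
ims=frames()
cv2.imwrite('pics/t9.png',cv2.resize(ims['top'][60:300,90:470,::-1],(800,505),interpolation=3)); cv2.imwrite('pics/s9.png',cv2.resize(ims['side'][:,:,::-1],(800,600)))
for n,sh,z0,p in (('red',(48.4,),76,(534,3,0)),('green',(48.4,),76,(565,163,0))):
    print(n,fit(n,sh,z0,85,p,ims,('side',)))"
```

```text
time_s: 28.83
ee_pos: [533.1, -165.5, 250.9]
ee_rot: [179.9, -0.6, 1.6]
force: [0.9, -0.2, 0.2]
gripper_width: 91.5
time_s: 29.83
ee_pos: [341.5, -470.4, 248.7]
ee_rot: [180.0, -0.6, 1.6]
force: [0.8, 1.0, -0.5]
gripper_width: 90.8
red (array([536.7,  -2.8, -13.6]), np.float64(0.886))
green (array([565.2, 159.4,   2.6]), np.float64(0.921))
```

View pics/t9.png

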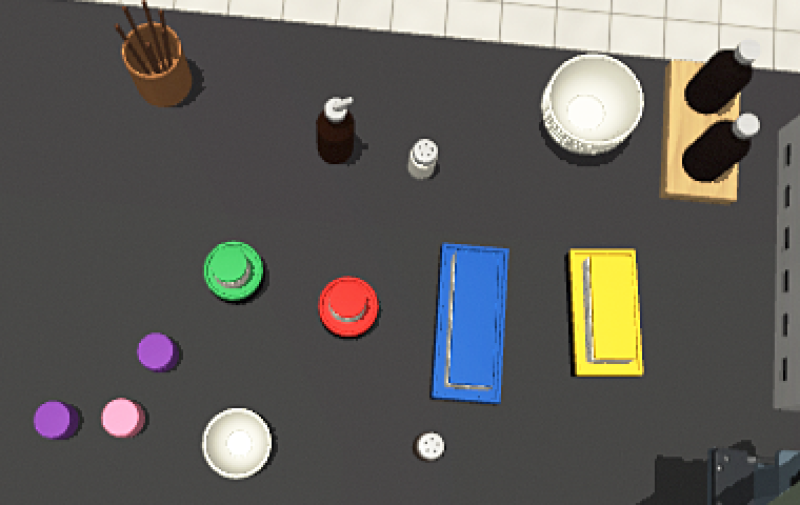

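View pics/s9.png

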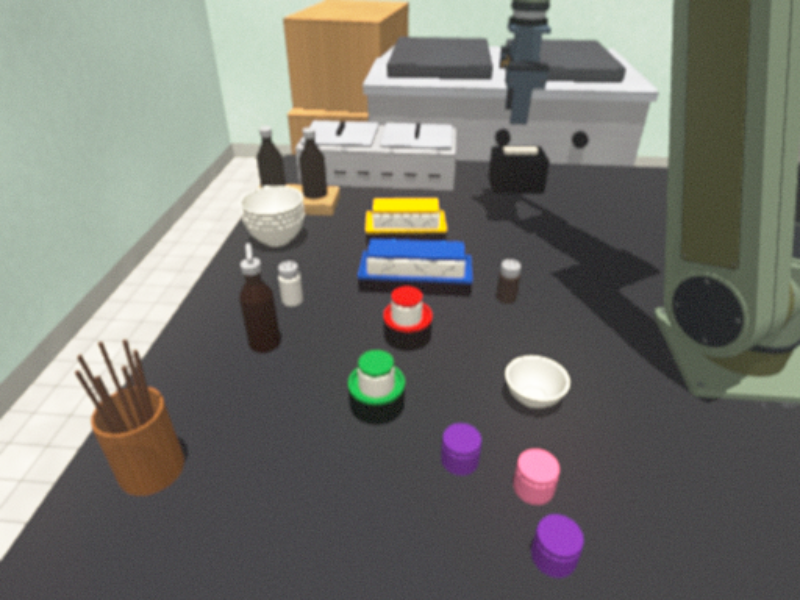

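All four are upright inside their rims, and the bottle, shaker and look-alikes are where they were. The arm is clear.

```bash
python3 -c "
from workcell import *
print(job_done())"
```

```text
the job is handed in; nothing more can be done
None
```

I took the stack apart in about 30 s of robot time and handed the job in. The red pot, green pot, yellow tub and blue tub each went onto the riser of their own lid's colour. I lowered each one until the wrist felt contact with the floor (5–8 N), then let go.

- **Pots and tubs:** the last top and side pictures show all four upright inside their rims, with the tubs lengthwise in their trays.
- **Bystanders and arm:** the oil bottle, salt shaker and the pink and purple look-alikes are where they started. The gripper is open and touches nothing.
- **Disagreement:** the last side-camera fits put the red pot at (537, −3) mm and the green pot at (565, 159) mm. The arm had released them at about (534, 3) and (566, 163). The side camera had also read the red tray about 5 mm away from where the top camera put it, though to the other side. The pots have 10 mm of room on each side and looked clear of their rims, so I left them.
- **Not checked:** I did not fit the tubs' final positions numerically; that check was by eye.

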